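# Steady the rocking pumpkin stand in the cold room

### The arm

A 6-joint arm with a two-finger parallel gripper is mounted at the origin on the work surface. World frame = base frame: x ahead of the robot, y to its left, z up, the work surface at z = 0. Lengths are in m, angles in degrees, forces in N, time in s.
With the tool pointing down it reaches from about 0.4 to 0.825 m from the base axis. Payload 7 kg.
Tool frame: the origin (TCP) lies at the very end of the fingers, on their centre line; the grasp point (between the pads) lies 19 mm behind it; z points along the fingers, y is the line along which they close (so a half turn about z gives the same grasp; the last joint's range is limited). The gripper opens to 85 mm and grips with 20 to 120 N. Pads are 22 mm wide; open, the fingers measure 114 mm over their backs; the gripper's body (76 mm by 85 mm) begins 54 mm behind the grasp point. The pads swing forward as they close: fully open they stand 13 mm farther back than shut.
Start: joints at [-58.837, 20.546, 0.682, 0, -70.136, -16.507], TCP at [0.171, -0.653, 0.209] pointing down, gripper open.
Joint ranges: [-176.03, 176.03], [-82.01, 121.73], [-58.28, 71.71], [-173.87, 95.51], [-174.79, -0.11], [-173.66, 173.66]. Speed limits (degrees/s): [136.94, 136.94, 172.46, 180, 180, 180].

### API

Orientations are given as a 3x3 rotation matrix whose columns are the frame's x, y, z axes.
In Python, from station import readout, vision, order gives the robot as it stands.
- The arm moves only by the tool move_arm, never from a script. Its argument "increments" is one flat list of numbers, 5 for each row, row after row: the shift along the world's x, y, z in units of 30 mm (1.0 is 30 mm), then the turn about the world's z in units of 6 degrees (1.0 is 6 degrees), then the finger opening in mm, from 0 to 85.4. A call has 1 to 10 rows; each row shifts and turns the commanded pose from where the row before left it; what a row does not reach is not made up. A row lasts 1/12 s, in which the tool goes at most 41.7 mm and 7.16 degrees, less where a joint would pass 70% of its speed; a pose out of reach is approached as far as the arm can. A call is refused whole if a number of a shift passes 1 or a number of a turn 1, either way. A call with a gripper value outside its range is refused whole. The fingers move at their own pace and stop on an object; the grip force is fixed at half the most. Time passes only in rows, so rows that do not move let the fingers close. It gives the time, the measured TCP pose, the force, the opening and the grip force at its end, in the units of the state.
- readout.sense(): the state, without advancing time (a new reading comes with each control period).
- vision.grab_frame(name): name is "side" or "top" or "wrist"; returns a dict with "color" (384x512x3 uint8, blue, green, red), "vertical_fov" (degrees; the focal length in pixels is half the picture's height over the tangent of half this angle, whatever the lens; pixels are square), "cx", "cy" (the principal point, pixels), "world_to_cam" (4x4, takes a point from world to camera coordinates). Camera axes: x right, y up, looking along -z (the intrinsics and any distortion apply to the point x, -y, -z); pixel columns grow to the right and rows downward; lengths in m; the calibration is good to about 2 mm. The wrist camera is an equidistant fisheye: a pixel r from the principal point sees the ray r / f radians off the axis. A picture is of the moment at which its call begins. There is no depth.
- order.sign_off(): hands the job in; it is judged then, once.
The state is a dict: "t": time; "joints": joint angles; "qvel": joint speeds; "joint_torque": joint torques, N m; "ee_pos": TCP position; "orientation": TCP orientation; "ft_force": force on the tool from outside, world axes, zero at the start; "torque": the same for the moment, N m; "grip_width": finger opening in m; "grasp_force": force on a finger pad.
Only numpy, scipy, OpenCV 4.12 (cv2) and the standard library are available. Lean on these libraries where they do the work, as an engineer would, in place of code of your own. Each camera call takes 0.05 s, during which the arm holds its last target. There are 200 camera calls.

### The job

The low aluminium stand under the pumpkin rocks, because the screw foot below its yellow knob is wound up too far and that corner sags. Turn the yellow knob clockwise (seen from above) until the stand sits level on all four feet, then let go; leave the stand where it is, with the pumpkin upright on it.

Things in the scene. Friction and masses are not known exactly. Their poses are not given: they have to be found in the camera images.
- knob (a joint): yellow knob's angle in rad, growing clockwise seen from above, range 0 to 2.8, start 0.3 to 0.8. Its foot goes down 4 mm per rad; the corner rises while the knob keeps its height over the table. At 1.6 the stand is level and steady and the white pointer points straight out along the diagonal, as on the black knobs. Beyond, it rocks the other way. Stiff (0.06 N m), stays where left.
- knob_grip (a point): where to grip the yellow knob: on its turning axis, 118 mm above the table, 13 mm below its top. The knob is an upright bar 46 mm long (this frame's x; white pointer on top at +x), 14 mm thick (y) and 38 mm tall, on a disc of 42 mm diameter whose top lies 24 mm below this point; z up. It turns with the knob.
- stand: loose square aluminium stand, 290 x 290 mm, 1.2 kg; origin at its centre, level with the feet's undersides, x and y along its sides, z up; top face at 55 mm. A spindle with rubber foot and bar knob at each corner, 125 mm from the centre in x and y: yellow at +x +y, three black ones, same size, locked and right. At the start it leans 1 to 1.7 degrees down to the yellow knob.
- pumpkin: orange ribbed pumpkin, 134 mm diameter, 72 mm high plus a 20 mm stalk (about 1.3 kg), lying loose near the middle of the stand, 30 mm off centre towards the yellow knob; origin at the centre of its underside, z up.
Things that resemble listed ones, but are neither listed nor needed, are in the scene too. Of the things like the pumpkin, leave any that is pink or turquoise; of the rest the smaller one is meant.

How it is judged (in metres and radians):
At the end, for the whole second after the job is handed in: The stand is at rest on the table, level to about half a degree (0.0095 rad), with the yellow knob between 1.3 and 1.9 rad (about 17 degrees either side of 1.6), within 30 mm of where it stood; the pumpkin lies upright (within 7 degrees) and still on it (angle between stand's own z axis and vertical below 0.0095 rad and value of joint knob between 1.3 and 1.9 rad and height (world z) of stand below 0.005 m and linear speed of each of stand, pumpkin below 0.01 m/s and distance of stand from where it was at the start of the episode below 0.03 m and angle between pumpkin's own z axis and vertical below 0.12 rad and z of pumpkin in the frame of stand above 0.045 m); the robot touches nothing.
It fails at once if the stand is tipped by more than 6 degrees (angle between stand's own z axis and vertical above 0.105 rad).
It fails at once if the pumpkin falls off the stand (z of pumpkin in the frame of stand below 0.03 m).
It also fails if it takes over 32 s, if anything falls off the work surface, if the arm or the gripper's body presses on something with over 40 N, if the wrist force passes 120 N, or if a joint passes its speed limit or range.

## Working session

There is one attempt and no reset: what is moved stays moved. The work goes in short steps, Python scripts to look and compute and a tool call to move; the robot and the scene stay as the last step left them, time stands still between calls to the robot, and variables do not carry over. Pictures are saved under pics/ and viewed, at most 10 in all, crops included, and the job is handed in when it is done.

Besides the shell and the picture viewer there is one more tool, called after "Request:" as name(argument=value, ...), one argument or row to a line, values as JSON. move_arm: Moves the arm, as the interface text tells. Its arguments: {"type":"object","properties":{"increments":{"type":"array"}},"required":["increments"]}

```bash
mkdir -p pics
python3 - <<'E'
from station import readout, vision, order
import cv2,numpy as np
s=readout.sense();print(s['t'],s['ee_pos'],s['orientation'],s['grip_width'])
a=vision.grab_frame('top');b=vision.grab_frame('side')
np.save('top.npy',a,allow_pickle=True);np.save('side.npy',b,allow_pickle=True)
for f in(a,b):print(f['vertical_fov'],f['cx'],f['cy'],f['world_to_cam'],[k for k in f])
cv2.imwrite('pics/top.png',cv2.resize(a['color'],(800,600)));cv2.imwrite('pics/side.png',cv2.resize(b['color'],(800,600)))
E
```

```text
0.0 [ 0.17062216 -0.65254587  0.20845413] [[-9.67480827e-01 -2.52943700e-01 -5.78445885e-04]
 [-2.52944309e-01  9.67479574e-01  1.56535111e-03]
 [ 1.63688878e-04  1.66076178e-03 -9.99998608e-01]] 0.0853016756246582
53.933878301102546 256.17659724374823 194.03481569423485 [[ 4.05911180e-03 -9.99739161e-01 -2.24751791e-02 -8.11859728e-02]
 [ 9.87172633e-01  4.18857657e-04  1.59655933e-01 -5.21752206e-01]
 [-1.59604875e-01 -2.28349430e-02  9.86916840e-01 -9.48519626e-01]
 [ 0.00000000e+00  0.00000000e+00  0.00000000e+00  1.00000000e+00]] ['color', 'vertical_fov', 'cx', 'cy', 'world_to_cam']
47.497582295080946 256.8971306754614 189.94558251613117 [[-0.88330871 -0.46863162 -0.01225276  0.43718201]
 [ 0.3156031  -0.61379035  0.72364086 -0.28964391]
 [-0.34664162  0.63533126  0.69006795 -1.0878574 ]
 [ 0.          0.          0.          1.        ]] ['color', 'vertical_fov', 'cx', 'cy', 'world_to_cam']
```

View pics/top.png

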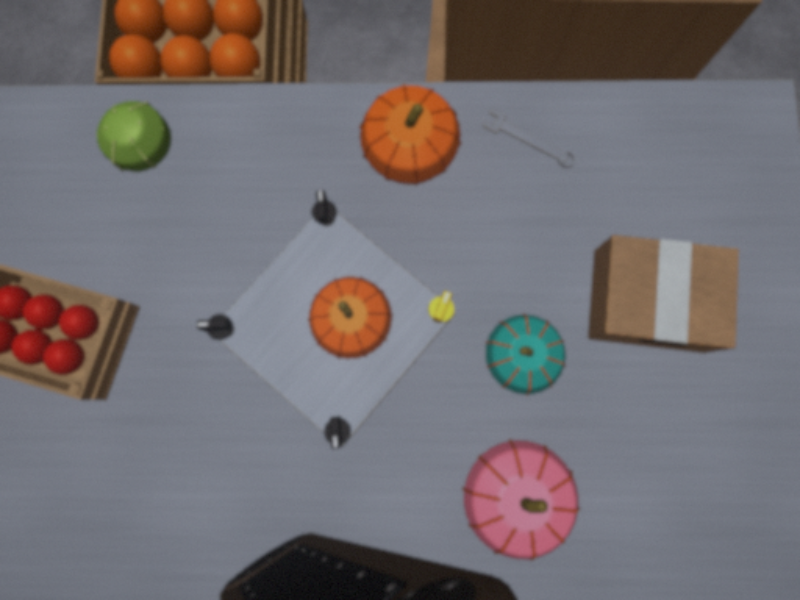

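View pics/side.png

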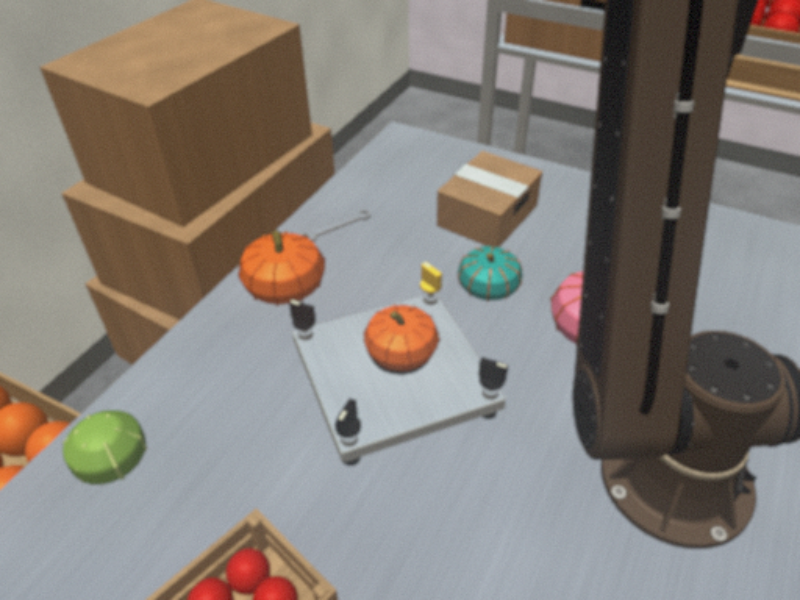

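Orange pumpkins: the one on the stand at (350,317) in the top view, and a larger one behind it at (410,133). The pink (520,500) and turquoise (527,353) ones are to be left. The smaller orange one on the stand is the one meant. The yellow knob is at (441,308) in the top view and (430,278) in the side view. I'll measure it and confirm in a crop.

```bash
cat > h.py <<'E'
import cv2,numpy as np
def K(f):
    F=f['color'].shape[0]/2/np.tan(np.radians(f['vertical_fov']/2));return F
def ray(f,u,v):
    M=np.array(f['world_to_cam']);R=M[:3,:3];F=K(f)
    d=R.T@np.array([(u-f['cx'])/F,-(v-f['cy'])/F,-1]);return -R.T@M[:3,3],d
def atz(f,u,v,z):
    o,d=ray(f,u,v);return o+d*(z-o[2])/d[2]
def tri(rs):
    A=0;b=0
    for o,d in rs:
        d=d/np.linalg.norm(d);P=np.eye(3)-np.outer(d,d);A=A+P;b=b+P@o
    return np.linalg.solve(A,b)
def proj(f,p):
    c=np.array(f['world_to_cam'])@np.append(p,1);F=K(f);return f['cx']-F*c[0]/c[2],f['cy']+F*c[1]/c[2]
def yel(f):
    h=cv2.cvtColor(f['color'],cv2.COLOR_BGR2HSV)
    m=cv2.inRange(h,(23,110,90),(34,255,255));n,l,s,c=cv2.connectedComponentsWithStats(m);i=1+np.argmax(s[1:,4]);return c[i],s[i]
E
python3 - <<'E'
from h import *
a=np.load('top.npy',allow_pickle=True).item();b=np.load('side.npy',allow_pickle=True).item()
ca,sa=yel(a);cb,sb=yel(b);print(ca,sa,cb,sb)
print('tri',tri([ray(a,*ca),ray(b,*cb)]),atz(a,*ca,.118))
k=.64
for n,u,v in[('Bback',325,210),('Bleft',219,327),('Bfront',337,431),('Y',441,309)]:print(n,atz(a,u*k,v*k,.11))
print('pump',atz(a,350*k,317*k,.09),'turq',atz(a,527*k,353*k,.04))
A=cv2.resize(a['color'][175:220,255:315],(800,600),interpolation=cv2.INTER_CUBIC)[:, :]
B=cv2.resize(b['color'][157:202,245:305],(800,600),interpolation=cv2.INTER_CUBIC)
cv2.imwrite('pics/c.png',cv2.resize(np.hstack([A,B]),(800,300)))
E
```

```text
[282.00568182 197.59659091] [275 190  15  15 176] [273.14814815 182.81481481] [269 179  10   8  54]
tri [ 0.51044771 -0.14419626  0.08345069] [ 0.50082034 -0.14404097  0.118     ]
Bback [0.66225644 0.03988661 0.11      ]
Bleft [0.47300363 0.20117626 0.11      ]
Bfront [0.31516828 0.01319587 0.11      ]
Y [ 0.50163593 -0.14497518  0.11      ]
pump [ 0.49170104 -0.00121946  0.09      ] turq [ 0.4389464 -0.2893903  0.04     ]
```

View pics/c.png

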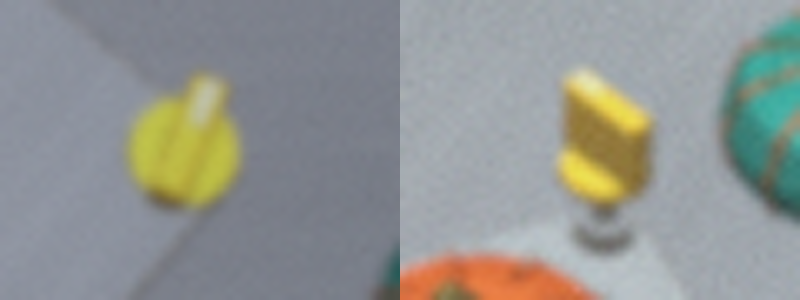

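The left crop (top view) shows the disc centred at (185,152). The bar runs from its inner end (163,193) to its white pointer end (211,76). The right crop (side view) shows the bar's top running from the pointer end (580,78) to the other end (638,122). The bar knob matches the description.

Run:
```python
from h import *
a=np.load('top.npy',allow_pickle=True).item();b=np.load('side.npy',allow_pickle=True).item()
s=20/3
A=lambda u,v,z:atz(a,255+u/s,175+v/s,z); B=lambda u,v,z:atz(b,245+(u-400)/s,157+v/s,z)
for n,X,p,q in(('top',A,(211,76),(163,193)),('side',B,(580,78),(638,122))):
    P,Q=X(*p,.131),X(*q,.131);d=P-Q;print(n,(P+Q)/2,np.linalg.norm(d),np.degrees(np.arctan2(d[1],d[0])))
print('disc',A(185,152,.094))
print('tri top mid',tri([ray(a,255+187/s,175+134.5/s),ray(b,245+209/s,157+100/s)]))
k=.64
L=atz(a,219*k,327*k,.11);print('diag',np.degrees(np.arctan2(*(A(187,134.5,.131)-L)[[1,0]])))
bb=atz(a,325*k,210*k,.11)-atz(a,337*k,431*k,.11);print('diag2',np.degrees(np.arctan2(bb[1],bb[0]))-90)
```

```text
top [ 0.50473799 -0.14599048  0.131     ] 0.04566236695290706 -22.384511385212722
side [ 0.50509505 -0.14249309  0.131     ] 0.03799549646998324 -22.430673617714035
disc [ 0.50396314 -0.14698049  0.094     ]
tri top mid [ 0.50583775 -0.14591015  0.12774209]
diag -84.78889606136917
diag2 -85.60266620998051
```

Request:
move_arm(
  increments=[0.556,0.845,0,-0.309,50,0.556,0.845,0,-0.309,50,0.556,0.845,0,-0.309,50,0.556,0.845,0,-0.309,50,0.556,0.845,0,-0.309,50,0.556,0.845,0,-0.309,50,0.556,0.845,0,-0.309,50,0.556,0.845,0,-0.309,50,0.556,0.845,0,-0.309,50,0.556,0.845,0,-0.309,50],
)

```text
t: 0.93
ee_pos: [0.3379, -0.398, 0.2092]
orientation: [[-0.998, 0.069, -0.0], [0.069, 0.998, 0.0], [0.0, 0.0, -1.0]]
ft_force: [0.7, -0.6, -0.6]
grip_width: 0.0499
grasp_force: 0.0
```

Request:
move_arm(
  increments=[0.556,0.845,0,-0.309,50,0.556,0.845,0,-0.309,50,0.556,0.845,0,-0.309,50,0.556,0.845,0,-0.309,50,0.556,0.845,0,-0.309,50,0.556,0.845,0,-0.309,50,0.556,0.845,0,-0.309,50,0.556,0.845,0,-0.309,50,0.556,0.845,0,-0.309,50,0.556,0.845,0,-0.309,50],
)

```text
t: 1.77
ee_pos: [0.5047, -0.1445, 0.2093]
orientation: [[-0.924, 0.383, -0.0], [0.383, 0.924, 0.0], [0.0, 0.0, -1.0]]
ft_force: [-0.0, -0.7, -0.3]
grip_width: 0.05
grasp_force: 0.0
```

Request:
move_arm(
  increments=[0,0,0,0,50,0,0,0,0,50,0,0,0,0,50],
)

```text
t: 2.02
ee_pos: [0.504, -0.1459, 0.209]
orientation: [[-0.925, 0.381, -0.001], [0.381, 0.925, 0.0], [0.001, -0.0, -1.0]]
ft_force: [-0.3, -0.0, -0.6]
grip_width: 0.0498
grasp_force: 0.0
```

Run:
```python
from station import readout, vision
from h import *
s=readout.sense();R=np.array(s['orientation']);print(s['t'],s['ee_pos'],np.degrees(np.arctan2(R[1,1],R[0,1])),s['joints'],s['grip_width'],s['ft_force'])
w=vision.grab_frame('wrist');np.save('w.npy',w,allow_pickle=True)
cv2.imwrite('pics/w.png',w['color'])
M=np.array(w['world_to_cam']);F=K(w)
for n,p in(('knobtop',(.5045,-.1455,.131)),('ptr',(.5045+.023*np.cos(np.radians(-22.4)),-.1455+.023*np.sin(np.radians(-22.4)),.131)),('back',(.5045-.023*np.cos(np.radians(-22.4)),-.1455-.023*np.sin(np.radians(-22.4)),.131))):
    c=M[:3,:3]@np.array(p)+M[:3,3];r=np.hypot(c[0],c[1]);th=np.arctan2(r,-c[2]);print(n,w['cx']+F*th*c[0]/r,w['cy']-F*th*c[1]/r)
```

```text
2.0167 [ 0.50397389 -0.14593187  0.20901284] 67.62957794456412 [ 5.28761999e+00  6.39263241e+00 -1.81308693e+01 -7.19861200e-03
 -6.55303004e+01 -1.17655066e+02] 0.04975042399873578 [-0.31196869 -0.01729663 -0.60275427]
knobtop 257.1630198017051 193.90902406133773
ptr 257.1333228585626 218.19752018564648
back 257.19262616143396 168.17177676647748
```

View pics/w.png

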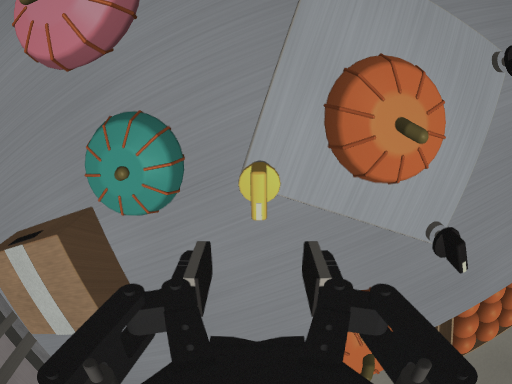

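The wrist view shows the yellow bar upright at column 259, from its back end (259,165) to the pointer (259,218). That is within 2 px of the prediction, and the turquoise pumpkin is clear. Joint 6 would run out of range during a clockwise turn from here, so I'll use the half-turned grasp.

Request:
move_arm(
  increments=[0,0,0,1,50,0,0,0,1,50,0,0,0,1,50,0,0,0,1,50,0,0,0,1,50,0,0,0,1,50,0,0,0,1,50,0,0,0,1,50,0,0,0,1,50,0,0,0,1,50],
)

```text
t: 2.9
ee_pos: [0.5036, -0.1471, 0.2094]
orientation: [[-0.79, -0.613, -0.0], [-0.613, 0.79, 0.0], [-0.0, 0.0, -1.0]]
ft_force: [-0.9, 0.6, -0.3]
grip_width: 0.0502
grasp_force: 0.0
```

Request:
move_arm(
  increments=[0,0,0,1,50,0,0,0,1,50,0,0,0,1,50,0,0,0,1,50,0,0,0,1,50,0,0,0,1,50,0,0,0,1,50,0,0,0,1,50,0,0,0,1,50,0,0,0,1,50],
)

```text
t: 3.73
ee_pos: [0.5036, -0.1471, 0.2095]
orientation: [[0.135, -0.991, 0.0], [-0.991, -0.135, 0.0], [-0.0, -0.0, -1.0]]
ft_force: [-0.0, 0.7, 0.0]
grip_width: 0.0501
grasp_force: 0.0
```

Request:
move_arm(
  increments=[0,0,0,1,50,0,0,0,1,50,0,0,0,1,50,0,0,0,1,50,0,0,0,1,50,0,0,0,1,50,0,0,0,1,50,0,0,0,1,50,0,0,0,1,50,0,0,0,1,50],
)

```text
t: 4.57
ee_pos: [0.5037, -0.1471, 0.2095]
orientation: [[0.926, -0.378, 0.0], [-0.378, -0.926, 0.0], [0.0, -0.0, -1.0]]
ft_force: [-0.1, 0.8, 0.1]
grip_width: 0.05
grasp_force: 0.0
```

Request:
move_arm(
  increments=[0,0,0,0,50,0,0,0,0,50,0,0,0,0,50],
)

```text
t: 4.82
ee_pos: [0.504, -0.1466, 0.2095]
orientation: [[0.923, -0.385, 0.0], [-0.385, -0.923, -0.0], [0.0, -0.0, -1.0]]
ft_force: [0.2, -0.4, 0.3]
grip_width: 0.0498
grasp_force: 0.0
```

Run:
```python
from station import readout, vision
from h import *
s=readout.sense();R=np.array(s['orientation']);print(s['t'],s['ee_pos'],np.degrees(np.arctan2(R[1,1],R[0,1])),s['joints'][5])
w=vision.grab_frame('wrist');np.save('w2.npy',w,allow_pickle=True)
h=cv2.cvtColor(w['color'],cv2.COLOR_BGR2HSV);m=cv2.inRange(h,(20,110,90),(36,255,255));print(cv2.connectedComponentsWithStats(m)[2:])
M=np.array(w['world_to_cam']);F=K(w)
for p in((.505,-.1445,.131),(.505,-.1445,.094)):
    c=M[:3,:3]@np.array(p)+M[:3,3];r=np.hypot(c[0],c[1]);th=np.arctan2(r,-c[2]);print(w['cx']+F*th*c[0]/r,w['cy']-F*th*c[1]/r)
cv2.imwrite('pics/w2.png',cv2.resize(w['color'][130:250,180:340],(800,600),interpolation=cv2.INTER_CUBIC))
```

```text
4.8167 [ 0.50403225 -0.14658326  0.20945761] -112.667438039719 62.11582075949892
(array([[     0,      0,    512,    384, 195108],
       [   234,    158,     41,     57,   1423],
       [   387,    187,      7,      8,     40],
       [   107,    253,      7,      9,     37]], dtype=int32), array([[255.5101841 , 191.54815282],
       [254.10611384, 183.21644413],
       [389.8       , 190.75      ],
       [110.21621622, 256.97297297]]))
254.44433835842742 193.22677682805508
254.7376209733868 181.07490720058303
```

View pics/w2.png

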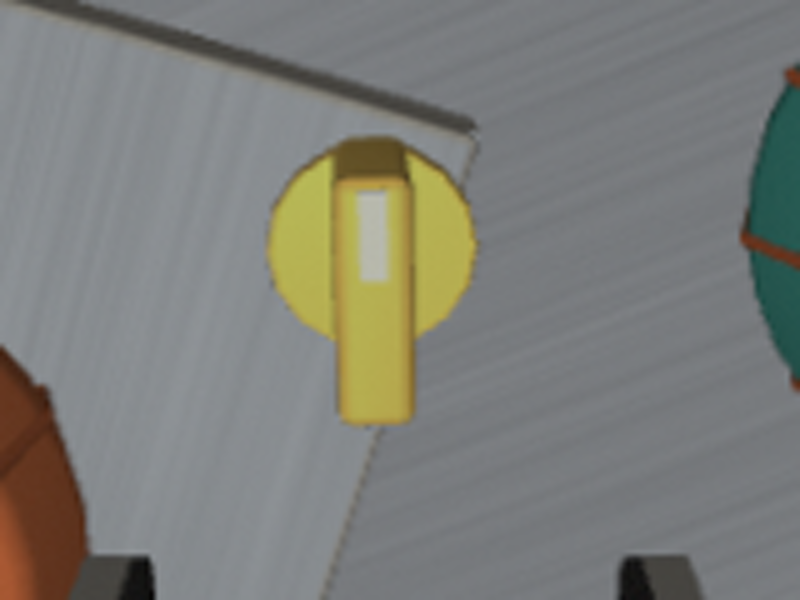

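The crop shows the bar upright, centred at (375,302) (full image (255,190)), in the middle of the finger gap. That matches the prediction, so I'll descend.

Request:
move_arm(
  increments=[0.03,0.05,-0.8,0,50,0,0,-0.8,0,50,0,0,-0.8,0,50,0,0,-0.6,0,50,0,0,-0.4,0,50,0,0,-0.2,0,50,0,0,0,0,50,0,0,0,0,50],
)

```text
t: 5.53
ee_pos: [0.5055, -0.1446, 0.1018]
orientation: [[0.924, -0.382, 0.0], [-0.382, -0.924, -0.0], [0.0, 0.0, -1.0]]
ft_force: [-0.2, -0.1, 0.7]
grip_width: 0.05
grasp_force: 0.0
```

Request:
move_arm(
  increments=[0,0,0,0,40,0,0,0,0,30,0,0,0,0,25,0,0,0,0,20,0,0,0,0,16,0,0,0,0,13,0,0,0,0,10,0,0,0,0,5,0,0,0,0,0,0,0,0,0,0],
)

```text
t: 6.37
ee_pos: [0.5055, -0.1447, 0.1019]
orientation: [[0.924, -0.381, 0.001], [-0.381, -0.924, -0.0], [0.001, 0.0, -1.0]]
ft_force: [-1.1, -1.1, 6.3]
grip_width: 0.0117
grasp_force: 58.8
```

Request:
move_arm(
  increments=[0,0.005,0,-0.7,0,0,0.005,0,-0.7,0,0,0.005,0,-0.7,0,0,0.005,0,-0.7,0,0,0.005,0,-0.7,0,0,0.005,0,-0.7,0,0,0.005,0,-0.7,0],
)

```text
t: 6.95
ee_pos: [0.5057, -0.1432, 0.1019]
orientation: [[0.615, -0.788, 0.001], [-0.788, -0.615, 0.0], [0.0, -0.001, -1.0]]
ft_force: [-0.6, 2.0, 6.2]
grip_width: 0.0118
grasp_force: 58.9
```

Run:
```python
from station import readout, vision
from h import *
s=readout.sense();R=np.array(s['orientation']);print(s['t'],s['ee_pos'],np.degrees(np.arctan2(R[1,1],R[0,1])),s['joints'][5],s['ft_force'],s['torque'],s['grasp_force'])
w=vision.grab_frame('wrist');b=vision.grab_frame('side')
cv2.imwrite('pics/m.png',np.hstack([cv2.resize(w['color'],(400,300)),cv2.resize(b['color'][100:310,170:450],(400,300))]))
```

```text
6.95 [ 0.50571857 -0.14316419  0.10191501] -142.0161911823154 32.40523932021286 [-0.57177027  2.01194632  6.15476337] [0.83468378 0.49946875 0.05069772] 58.895065784454346
```

View pics/m.png

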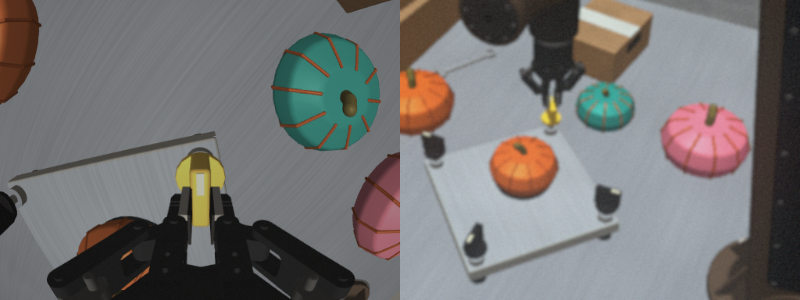

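The bar is held between the pads (200,185 in the left half) and turns with the gripper. The stand and pumpkin have not shifted in the right half. I'll continue with the remaining 33°.

Request:
move_arm(
  increments=[0,0.005,0,-0.7,0,0,0.005,0,-0.7,0,0,0.005,0,-0.7,0,0,0.005,0,-0.7,0,0,0.005,0,-0.7,0,0,0.005,0,-0.7,0,0,0.005,0,-0.7,0,0,0.005,0,-0.7,0,0,0,0,0,0,0,0,0,0,0],
)

```text
t: 7.88
ee_pos: [0.5063, -0.1415, 0.1019]
orientation: [[0.082, -0.997, 0.002], [-0.997, -0.082, 0.001], [-0.001, -0.002, -1.0]]
ft_force: [-0.2, 5.3, 5.4]
grip_width: 0.0119
grasp_force: 58.9
```

Request:
move_arm(
  increments=[0,0,0,0,12,0,0,0,0,16,0,0,0,0,22,0,0,0,0,32,0,0,0,0,45,0,0,0,0,50,0,0,0,0,50],
)

```text
t: 8.47
ee_pos: [0.5051, -0.1424, 0.1012]
orientation: [[0.08, -0.997, -0.0], [-0.997, -0.08, -0.0], [0.0, 0.0, -1.0]]
ft_force: [0.4, -1.2, 0.0]
grip_width: 0.0501
grasp_force: 0.0
```

Request:
move_arm(
  increments=[0,0,0.3,0,50,0,0,0.8,0,50,0,0,0.8,0,50,0,0,0.8,0,50,0,0,0.8,0,50,0,0,0.5,0,50,0,0,0,0,50,0,0,0,0,50],
)

```text
t: 9.13
ee_pos: [0.5057, -0.1422, 0.2228]
orientation: [[0.08, -0.997, 0.003], [-0.997, -0.08, 0.0], [-0.0, -0.003, -1.0]]
ft_force: [0.5, 0.7, -0.2]
grip_width: 0.0499
grasp_force: 0.0
```

Run:
```python
from station import readout, vision
from h import *
s=readout.sense();R=np.array(s['orientation']);print(s['t'],s['ee_pos'],np.degrees(np.arctan2(R[1,1],R[0,1])),s['ft_force'])
w=vision.grab_frame('wrist');b=vision.grab_frame('side')
np.save('w3.npy',w,allow_pickle=True)
cv2.imwrite('pics/n.png',np.hstack([cv2.resize(w['color'],(400,300)),cv2.resize(b['color'][100:310,170:450],(400,300))]))
cv2.imwrite('pics/n2.png',cv2.resize(w['color'][110:260,150:350],(800,600),interpolation=cv2.INTER_CUBIC))
```

```text
9.1333 [ 0.5056938  -0.14222931  0.222794  ] -175.4222005436696 [ 0.47916241  0.65458457 -0.18946666]
```

View pics/n.png

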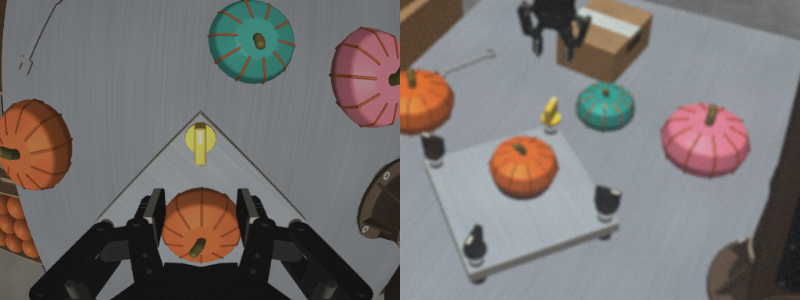

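View pics/n2.png

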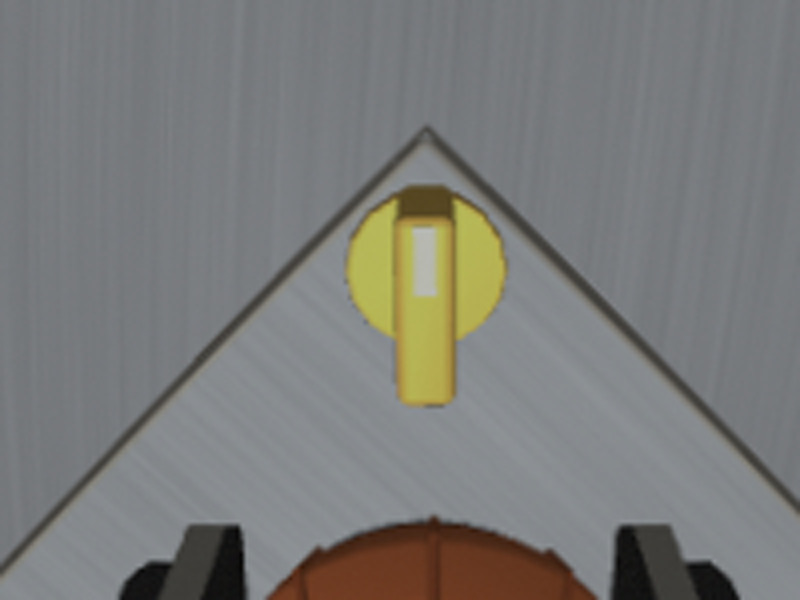

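The pointer (425,220→400) lies on the bisector of the stand's corner (427,130), so the knob is at about 1.6. The stand and pumpkin are in place and the gripper is clear.

```bash
python3 -c "
from station import order
print(order.sign_off())"
```

```text
the job is handed in; nothing more can be done
None
```

I turned the yellow knob about 63° clockwise, to about 1.6 rad, and handed the job in at about 9 s. In the last pictures the pointer lay along the stand's diagonal, the stand and pumpkin looked unmoved, and the gripper was clear. I did not measure the stand's tilt directly, and no verdict came back.

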